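# Lock a pump's terminal box with the slotted service key

### The arm

A 7-joint arm with a two-finger parallel gripper is mounted at the origin on the work surface. World frame = base frame: x ahead of the robot, y to its left, z up, the work surface at z = 0. Lengths are in m, angles in rad, forces in N, time in s.
With the tool pointing down it reaches from about 0.35 to 0.9 m from the base axis. Payload 7.2 kg.
Tool frame: the origin (TCP) lies at the very end of the fingers, on their centre line; the grasp point (between the pads) lies env.grasp_offset behind it (env.grasp_offset is the distance from the TCP to the grasp point, in m); z points along the fingers, y is the direction in which the jaws open and shut (so a half turn about z gives the same grasp; the last joint's range is limited). The gripper opens to 85 mm and grips with 20 to 120 N. Pads are 22 mm wide; open, the fingers measure 114 mm over their backs; the gripper's body (76 mm by 85 mm) begins 54 mm behind the grasp point. The pads swing forward as they close: fully open they stand 13 mm farther back than shut.
Start: joints at [-1.229, 0.411, -0.013, 1.596, 0.006, 1.134, -0.082], TCP at [0.249, 0.573, 0.231] pointing down, gripper open.
Joint ranges: [-2.95, 2.95], [-0.29, 1.99], [-1.47, 1.44], [0.14, 2.54], [-1.03, 4.17], [0.13, 1.85], [-2.86, 2.86]. Speed limits (rad/s): [2.39, 2.39, 3.01, 3.01, 3.14, 3.14, 3.14].

### API

Orientations are given as a unit quaternion [x, y, z, w].
In Python, from station import env, cams, spotter gives the robot as it stands. The module is installed in compiled form; this text tells all that it offers.
- The arm moves only by the shell command python3 -m jog 'ROWS' [FORCE]. ROWS is JSON, a list of rows, each a list of 7 numbers: the shift along the world's x, y, z in mm, then the turn, a rotation vector about the world's x, y, z in rad, then the closure, from -1 (fully open) to 1 (shut). A call has 1 to 5 rows; each row shifts and turns the commanded pose from where the row before left it; what a row does not reach is not made up. A row lasts 1/8 s, in which the tool goes at most 62.5 mm and 10.7 degrees, less where a joint would pass 70% of its speed; a pose out of reach is approached as far as the arm can. A call is refused whole if a number of a shift passes 62.5 or a number of a turn 0.188, either way. A call with a gripper value outside its range is refused whole. The fingers move at their own pace and stop on an object; FORCE is the grip in N (left out, the last holds). Time passes only in rows, so rows that do not move let the fingers close. It gives the time, the measured TCP pose, the force and the opening at its end, in the units of the state.
- env.read_state(): the state, without advancing time (a new reading comes with each control period).
- cams.grab_frame(name): name is "side" or "top" or "wrist"; returns a dict with "color" (480x640x3 uint8, red, green, blue), "fx", "fy", "cx", "cy" (pixels), "distortion" ([k1, k2, p1, p2, k3] as OpenCV has them; the pictures are not rectified), "rvec" (rotation vector, rad) and "tvec" (3), from world to camera coordinates, as OpenCV has them. Camera axes: x right, y down, z forward; pixel columns grow to the right and rows downward; lengths in m; the calibration is good to about 2 mm. A picture is of the moment at which its call begins. There is no depth.
- env.finish_job(): hands the job in, once; it reports no verdict.
Trained networks look in the newest picture that a camera, given by its name, has taken for a name from the list of things; names that differ only in an ending like _2 or _b are one class to them, and where a whole thing is asked for, a point or a joint stands for the part that bears it (a point fixed in the world has none). Each returns a list of dicts, best first, with "score" (0 to 1); they miss things now and then, are a little off and sometimes report something else, mostly with a low value. They report only what shows in the picture. A call takes as long as a camera call. They do not tell look-alikes from the thing itself.
- spotter.search_frame(camera, thing): "at" ([x, y, z] in m, in world coordinates, good to about 4 mm: the middle of the surface that is visible of it).
- spotter.outline_of(camera, thing): "region" (480x640 bool, what is visible of it).
The state is a dict: "time_s": time; "qpos": joint angles; "joint_vel": joint speeds; "joint_torque": joint torques, N m; "eef_pos": TCP position; "tcp_rot": TCP orientation; "ft_force": force on the tool from outside, world axes, zero at the start; "wrist_torque": the same for the moment, N m; "gripper_width": finger opening in m.
Only numpy, scipy, OpenCV 4.12 (cv2) and the standard library are available. Lean on these libraries where they do the work, as an engineer would, in place of code of your own. Each camera call takes 0.05 s, during which the arm holds its last target.

### The job

The terminal box cover on the green pump has been set on but is not locked: take the orange flat-bladed key from the wooden block, seat its blade in the slot of the brass fastener, push the head in against its spring and turn it clockwise, about a quarter turn, until you feel its stop, so that it springs back up locked with its white pointer in the green arc. Then put the key back upright, fully home in the pocket it came from, and let go. Work with a light hand, for a forced blade chews the slot, and leave everything else where it lies.

Things in the scene. Friction and masses are not known exactly. Their poses are not given: they have to be found in the camera images.
- key: orange flat-bladed key, 60 g: steel blade 18 mm wide, 3 thick (last 1 mm bevelled to 1.8), 26 long, under a plastic grip 34 wide, 14 thick, 42 high. Origin at the middle of the blade's tip; z up through the grip (grip at z = 26 to 68), x along the blade's width, y through its thickness. It stands tip down in a pocket of key_block, the grip's underside resting on the block.
- key_block: dark wooden block 190 x 62 x 36 mm high, fixed to the bench. Origin at the centre of its underside, x along its length. Three equal pockets in a row along x at -60, 0 and +60: mouth 23 (along x) x 8, 30 deep, edges bevelled 1.5. A key fully home has its tip 10 above the block's underside. Which key stands in which pocket varies.
- pump: green pump, black motor; fixed. Origin on the bench under its middle, shaft along y: y = -205 mm (brass nipple) to +182 (fan cover), 160 wide. Black handle at y = -50 is 205 high, outlet stub at y = -115 190 high. Dark terminal box cover 112 x 126 centred at y = +50, top 184 high; on it at x = -12, y = +50 the brass fastener in a grommet 42 across. Red mark beside it = open, green = locked.
- slot (a point): centre of the slot's floor in the fastener's round brass head, 28 mm across; moves with the head. x along the slot, z up; a white line on the face near the rim at +x is the pointer. Slot 4.5 wide, 5 deep, open right across, upper edges bevelled 0.8. At rest its floor is 6 and the face 11 above the cover. The head sinks up to 4.5 on its spring: 4 N at first, 11 N at 3.5, 13 N at 4.5, then hard.
- green_mark (a point): middle of the green arc on the cover, 27 mm from the fastener's axis. The head leaves the open end only when in by 3.5; it then turns clockwise against 0.05 Nm, kept down until it springs up within 0.03 rad of a hard stop, which lies 0.94 to 1.50 rad from open, differing from pump to pump. Blade play in the slot: 0.09 rad. Key forces of 30 N in all (12 N push with 0.15 Nm) chew the slot.
- hex_key: another key, not for this job: blue grip of the same form, hexagon rod; stands in the block. Origin at its tip.
- square_key: another key, not for this job: black grip of the same form, square rod; stands in the block. Origin at its tip.
- wrench: adjustable steel wrench, 240 mm long, lying on the bench; origin under its middle. Not part of the job.
- coupling: brass hose coupling, 42 mm across and 40 high, standing on the bench; origin under its centre. Not part of the job.
- gauge: pressure gauge with white dial on a brass stub, 82 mm high, standing; origin under its centre. Not part of the job.
Mind the look-alikes: they are no part of the job. Of the things like the key_block, leave any that is turquoise; of the rest the smaller one is meant.

How it is judged:
On the way, in this order (a step that is already met when the one before it is completed fails the run):
1. the key's blade is seated in the slot of the fastener, still open (horizontal distance between key and slot below 0.007 m and z of key in the frame of slot below 0.002 m and angle between the x axis of key and the x axis of slot, either way round below 0.2 rad and angle between the x axis of slot and the x axis of pump, either way round below 0.4 rad), for 0.1 s.
2. with the blade in its slot the fastener is turned well round towards its locked end (horizontal distance between key and slot below 0.007 m and z of key in the frame of slot below 0.003 m and angle between the x axis of key and the x axis of slot, either way round below 0.2 rad and angle between the x axis of slot and the x axis of pump, either way round above 0.8 rad), for 0.1 s.
At the end, for the whole second after the job is handed in: The fastener is turned to its locked end (over 0.8 rad from open) and its head has sprung back up there (slot floor within 1.5 mm of its rest height); the key stands upright (within 0.1 rad) and at rest in the pocket it came from (within 6 mm of where it stood), fully home (within 3 mm) (angle between the x axis of slot and the x axis of pump, either way round above 0.8 rad and z of slot in the frame of pump above 0.1885 m and distance of key from where it was at the start of the episode below 0.006 m and z of key in the frame of key_block below 0.013 m and angle between key's own z axis and vertical below 0.1 rad and linear speed of key below 0.02 m/s); the robot touches nothing.
It fails at once if the key bears on the pump or its fastener with over 30 N, its contacts added up (contact force between key and pump above 30 N).
It fails at once if another key in the block is moved by over 10 mm (distance of any of hex_key, square_key from where it was at the start of the episode above 0.01 m).
It fails at once if the wrench, coupling or gauge is moved by over 30 mm (distance of any of wrench, coupling, gauge from where it was at the start of the episode above 0.03 m).
It also fails if it takes over 61 s, if anything falls off the work surface, if the arm or the gripper's body presses on something with over 40 N, if the wrist force passes 120 N, or if a joint passes its speed limit or range.

## Working session

There is one attempt and no reset: what is moved stays moved. The work goes in short steps, Python scripts to look and compute and a shell command to move; the robot and the scene stay as the last step left them, time stands still between calls to the robot, and variables do not carry over. Pictures are saved under pics/ and viewed, and the job is handed in when it is done.

```bash
ls; mkdir -p pics; cat > h.py <<'E'
import numpy as np, cv2
from station import env,cams,spotter
def grab(n,save=None):
    f=cams.grab_frame(n)
    if save: cv2.imwrite('pics/'+save+'.png',f['color'][:,:,::-1])
    return f
def K(f): return np.array([[f['fx'],0,f['cx']],[0,f['fy'],f['cy']],[0,0,1.]])
def proj(f,p): return cv2.projectPoints(np.array(p,float).reshape(-1,1,3),np.array(f['rvec'],float),np.array(f['tvec'],float),K(f),np.array(f['distortion'],float))[0].reshape(-1,2)
def ray(f,uv,z):
    uv=np.array(uv,float).reshape(-1,1,2)
    n=cv2.undistortPoints(uv,K(f),np.array(f['distortion'],float)).reshape(-1,2)
    R=cv2.Rodrigues(np.array(f['rvec'],float))[0]; t=np.array(f['tvec'],float).ravel()
    c=-R.T@t; d=np.c_[n,np.ones(len(n))]@R
    s=(z-c[2])/d[:,2]
    return c+d*s[:,None]
E
python3 - <<'E'
from h import *
s=env.read_state(); print(s, env.grasp_offset)
for n in ['top','side','wrist']:
    f=grab(n,n+'0'); print(n,f['fx'],f['tvec'])
    for t in ['key','key_block','pump','slot','green_mark','hex_key','square_key','wrench','coupling','gauge']:
        print(t,[(np.round(r['at'],3).tolist(),round(r['score'],2)) for r in spotter.search_frame(n,t)][:4])
print(env.read_state()['time_s'])
E
```

```text
pics
{'time_s': 0.0, 'qpos': array([-1.22915874,  0.41189242, -0.01273233,  1.5970945 ,  0.00558505,
        1.13427376, -0.08217234]), 'joint_vel': array([-0.00040647, -0.0021053 ,  0.00126507,  0.00032155,  0.00089808,
       -0.00042795, -0.00037245]), 'joint_torque': array([-5.78311974e-04, -6.00612044e+01,  6.81424085e-01, -2.99428546e+01,
        1.36832971e-02,  1.00964023e-02, -3.34513132e-06]), 'eef_pos': array([0.24885673, 0.57275841, 0.23043696]), 'tcp_rot': array([ 2.03455843e-01,  9.79083783e-01, -8.07532886e-04, -1.19615251e-04]), 'ft_force': array([ 0.51998882, -0.38637323,  0.45809501]), 'wrist_torque': array([-0.05036464, -0.00490382, -0.04982106]), 'gripper_width': 0.08547105463537821} 0.0187
top 567.5112808852731 [0.0352816  0.43384225 1.31553433]
key [([0.502, -0.34, 0.079], 0.68)]
key_block [([0.217, -0.278, 0.049], 0.97), ([0.494, -0.338, 0.038], 0.9), ([0.337, 0.026, 0.037], 0.88)]
pump [([0.557, 0.081, 0.152], 0.98)]
slot []
green_mark [([0.553, 0.08, 0.151], 0.58)]
hex_key [([0.44, -0.345, 0.071], 0.44)]
square_key [([0.559, -0.34, 0.076], 0.52)]
wrench [([0.
[... 240 characters left out ...]
1   1.13188631]
key [([0.492, -0.352, 0.073], 0.7)]
key_block [([0.203, -0.29, 0.049], 0.91), ([0.327, 0.018, 0.038], 0.72), ([0.48, -0.355, 0.034], 0.58)]
pump [([0.531, 0.034, 0.143], 0.94)]
slot [([0.549, 0.126, 0.198], 0.45)]
green_mark [([0.529, 0.031, 0.141], 0.63)]
hex_key [([0.43, -0.355, 0.079], 0.43)]
square_key [([0.551, -0.345, 0.074], 0.6)]
wrench [([0.253, 0.33, 0.01], 0.6)]
coupling [([0.455, 0.48, 0.021], 0.69)]
gauge [([0.568, 0.414, 0.059], 0.69)]
wrist 424.1823928213005 [-0.62488703 -0.03915778  0.38015559]
key []
key_block []
pump []
slot []
green_mark []
hex_key []
square_key []
wrench [([0.258, 0.362, 0.008], 0.76)]
coupling [([0.447, 0.498, 0.022], 0.91)]
gauge []
1.65
```

View pics/top0.png

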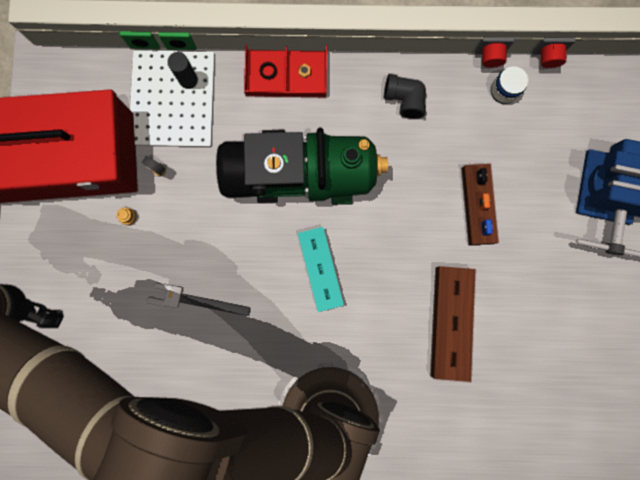

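View pics/side0.png

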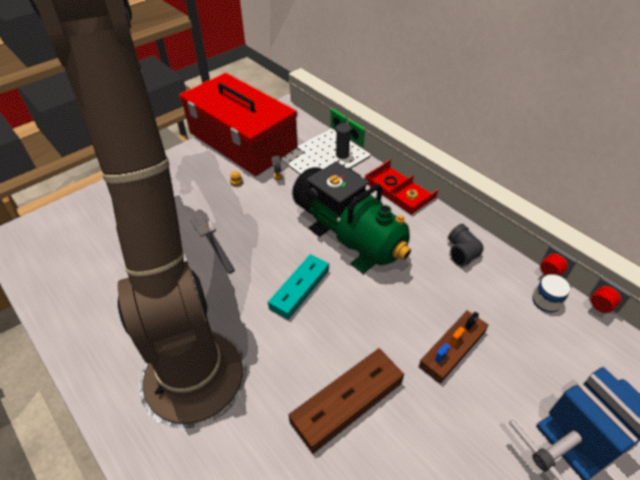

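```bash
python3 -m jog '[[15,-50,20,0,0,0.08,-1],[15,-50,20,0,0,0.08,-1],[15,-55,20,0,0,0.08,-1],[15,-55,20,0,0,0.08,-1],[15,-55,15,0,0,0.08,-1]]' 30
python3 -m jog '[[15,-55,0,0,0,0,-1],[15,-55,0,0,0,0,-1],[15,-55,0,0,0,0,-1],[15,-55,0,0,0,0,-1],[15,-55,0,0,0,0,-1]]'
python3 -m jog '[[15,-55,0,0,0,0,-1],[15,-55,0,0,0,0,-1],[15,-55,0,0,0,0,-1],[15,-55,0,0,0,0,-1],[15,-55,0,0,0,0,-1]]'
python3 -m jog '[[0,-55,-20,0,0,0,-1],[0,-40,-30,0,0,0,-1],[0,0,-30,0,0,0,-1],[0,0,0,0,0,0,-1]]'
python3 - <<'E'
from h import *
f=grab('wrist','w1')
for n in ['wrist','top','side']:
  if n!='wrist': grab(n,n+'1')
  for t in ['key','key_block']+(['slot','green_mark'] if n!='wrist' else []):
    print(n,t,[(np.round(r['at'],3).tolist(),round(r['score'],2)) for r in spotter.search_frame(n,t)][:4])
print(env.read_state())
E
```

```text
time_s: 2.28
eef_pos: [0.3245, 0.3065, 0.3274]
tcp_rot: [0.004, 1.0, 0.001, 0.0]
ft_force: [1.6, 0.4, 0.4]
gripper_width: 0.0853
time_s: 2.9
eef_pos: [0.3992, 0.0314, 0.3267]
tcp_rot: [0.005, 1.0, 0.0, 0.001]
ft_force: [1.9, 0.3, 1.0]
gripper_width: 0.0855
time_s: 3.52
eef_pos: [0.4745, -0.2434, 0.3267]
tcp_rot: [0.004, 1.0, 0.0, 0.001]
ft_force: [0.9, 0.2, 0.6]
gripper_width: 0.0852
time_s: 4.03
eef_pos: [0.4729, -0.3362, 0.2443]
tcp_rot: [0.005, 1.0, 0.001, -0.002]
ft_force: [-0.3, 0.4, 0.4]
gripper_width: 0.0853
wrist key [([0.498, -0.353, 0.08], 0.66)]
wrist key_block [([0.484, -0.349, 0.035], 0.78), ([0.333, -0.288, 0.051], 0.61)]
top key [([0.552, 0.081, 0.153], 0.49), ([0.496, -0.341, 0.075], 0.43)]
top key_block [([0.526, -0.329, 0.035], 0.75), ([0.123, -0.294, 0.05], 0.58)]
top slot [([0.556, 0.129, 0.198], 0.42)]
top green_mark [([0.553, 0.077, 0.15], 0.92)]
side key [([0.247, 0.252, 0.007], 0.67), ([0.497, -0.352, 0.074], 0.45)]
side key_block [([0.483, -0.357, 0.035], 0.86), ([0.33, 0.022, 0.038], 0.68), ([0.205, -0.289, 0.05], 0.67)]
side slot [([0.551, 0.126, 0.193], 0.61)]
side green_mark [([0.529, 0.03, 0.141], 0.91)]
{'time_s': 4.675, 'qpos': array([-0.03325364,  0.38778714,  0.76343996,  1.72370256, -0.2910876 ,
        1.14706135,  2.37548971]), 'joint_vel': array([ 1.69004118e-03,  4.24797687e-03,  1.08107117e-04,  4.04851337e-04,
       -1.02799934e-03,  5.85735663e-05,  6.38802582e-04]), 'joint_torque': array([-4.19131271e-02, -4.71324420e+01,  9.13433164e+00, -2.89267355e+01,
        1.29270679e-02,  3.14008663e-03, -8.71120392e-04]), 'eef_pos': array([ 0.47410688, -0.33666973,  0.24645659]), 'tcp_rot': array([4.78510307e-03, 9.99988543e-01, 1.67691152e-06, 1.30071205e-04]), 'ft_force': array([-0.55605751,  0.49947354,  0.48048122]), 'wrist_torque': array([ 0.03509303,  0.04633752, -0.02829125]), 'gripper_width': 0.08530764939750736}
```

View pics/w1.png

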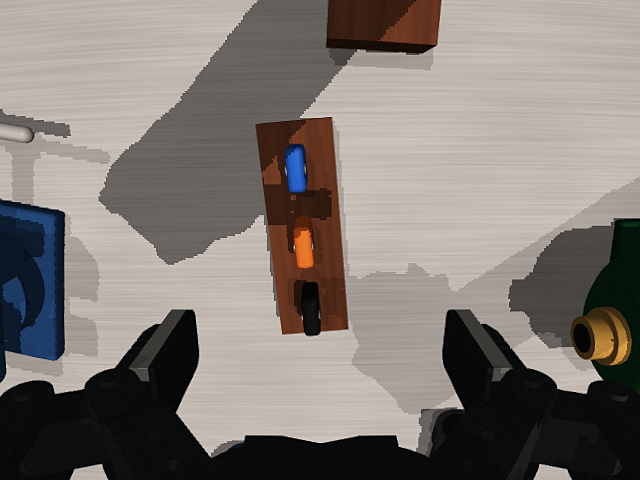

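```bash
python3 - <<'E'
import cv2
a=cv2.imread('pics/top1.png')[110:270,210:530]; b=cv2.imread('pics/top1.png')[140:185,250:300]
cv2.imwrite('pics/t1c.png',cv2.resize(a,None,fx=2.5,fy=2.5,interpolation=cv2.INTER_CUBIC))
cv2.imwrite('pics/t1d.png',cv2.resize(b,None,fx=12,fy=12,interpolation=cv2.INTER_CUBIC))
E
```

```text
(no output)
```

View pics/t1d.png

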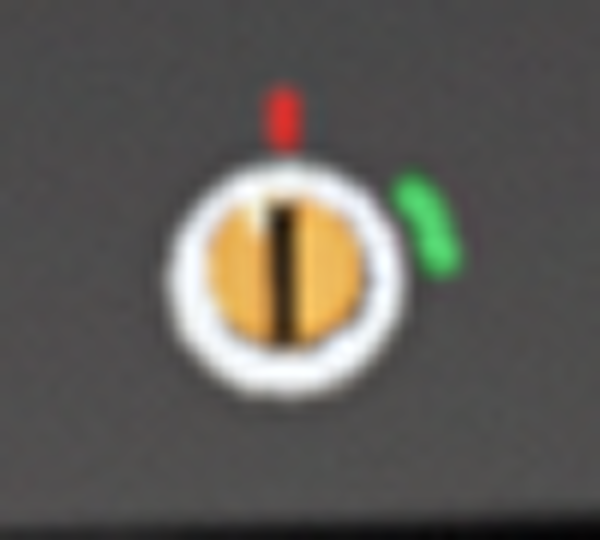

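```bash
python3 - <<'E'
from h import *
f=grab('wrist')
c=ray(f,[(257,124),(331,117),(347,329),(282,334)],0.036); print(c)
cen=c.mean(0);print('block c',cen, np.linalg.norm(c[0]-c[3]),np.linalg.norm(c[0]-c[1]))
for a,b in [(0,3),(1,2)]:
    d=c[b]-c[a];print('ang',np.degrees(np.arctan2(d[1],d[0])))
hsv=cv2.cvtColor(f['color'],cv2.COLOR_RGB2HSV)
m=((hsv[:,:,0]>5)&(hsv[:,:,0]<20)&(hsv[:,:,1]>190)&(hsv[:,:,2]>120)).astype(np.uint8)
m[:, :250]=0;m[:,350:]=0
n,l,st,ce=cv2.connectedComponentsWithStats(m);print(st,ce)
i=1+np.argmax(st[1:,4]); cnt=cv2.findContours((l==i).astype(np.uint8),0,1)[0][0]
r=cv2.minAreaRect(cnt);print(r)
bp=cv2.boxPoints(r);w=ray(f,bp,0.078);print(w,w.mean(0))
R=cv2.Rodrigues(np.array(f['rvec']))[0];print('cam',-R.T@np.array(f['tvec']).ravel())
cv2.imwrite('pics/w1c.png',cv2.resize(f['color'][110:340,240:360,::-1],None,fx=2.6,fy=2.6*1,interpolation=cv2.INTER_CUBIC))
# pump in top
from math import *
g=grab('top')
print('face', ray(g,[(250+283/12,140+273/12)],0.195), 'red',ray(g,[(250+284/12,140+120/12)],0.184),'green',ray(g,[(250+427/12,140+228/12)],0.184))
print('slot ends',ray(g,[(250+284/12,140+208/12),(250+283/12,140+342/12)],0.195))
E
```

```text
[[ 0.41155236 -0.38824112  0.036     ]
 [ 0.40675439 -0.32797286  0.036     ]
 [ 0.59862883 -0.31340822  0.036     ]
 [ 0.60338001 -0.37467153  0.036     ]]
block c [ 0.5050789  -0.35107343  0.036     ] 0.1923069980004395 0.060458948394720304
ang 4.046276923686343
ang 4.340832411788405
[[     0      0    640    480 306566]
 [   295    225     20     40    634]] [[319.53183001 239.48910512]
 [304.10883281 244.7681388 ]]
((304.23760986328125, 244.37625122070312), (39.801490783691406, 17.114639282226562), 84.2894058227539)
[[ 0.48608937 -0.35771327  0.078     ]
 [ 0.48487264 -0.34467649  0.078     ]
 [ 0.51706642 -0.34208718  0.078     ]
 [ 0.51836665 -0.35549843  0.078     ]] [ 0.50159877 -0.34999384  0.078     ]
cam [ 0.40139213 -0.33671186  0.39085239]
face [[0.55147715 0.12997492 0.195     ]] red [[0.58179958 0.13142546 0.184     ]] green [[0.56271439 0.10567205 0.184     ]]
slot ends [[0.56309473 0.13010476 0.195     ]
 [0.53917567 0.12965158 0.195     ]]
```

View pics/w1c.png

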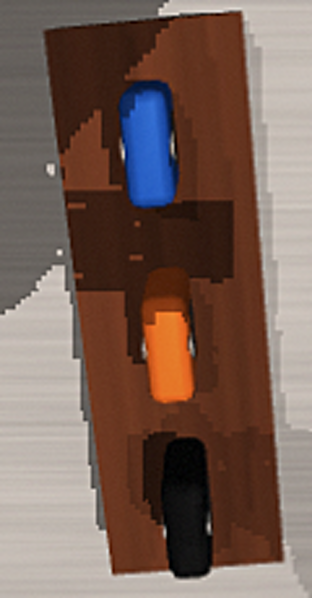

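```bash
python3 -m jog '[[15,-7,-40,0,0,0.045,-1],[14,-7,-50,0,0,0.04,-1],[0,0,-50,0,0,0,-1],[0,0,-40,0,0,0,-1],[0,0,-20,0,0,0,-1]]'
python3 -m jog '[[0,0,0,0,0,0,-1]]'
python3 - <<'E'
from h import *
grab('wrist','w2');grab('side','s2');print(env.read_state()['eef_pos'],env.read_state()['tcp_rot'])
E
```

```text
time_s: 5.4
eef_pos: [0.5021, -0.3501, 0.044]
tcp_rot: [-0.038, 0.999, 0.001, -0.001]
ft_force: [-0.1, -1.1, -0.1]
gripper_width: 0.0854
time_s: 5.52
eef_pos: [0.5025, -0.3506, 0.0455]
tcp_rot: [-0.038, 0.999, 0.0, -0.001]
ft_force: [0.2, -0.5, 0.1]
gripper_width: 0.0858
[ 0.50370483 -0.35153937  0.04765744] [-3.74847677e-02  9.99296769e-01 -5.60024205e-04  7.39263557e-04]
```

View pics/w2.png

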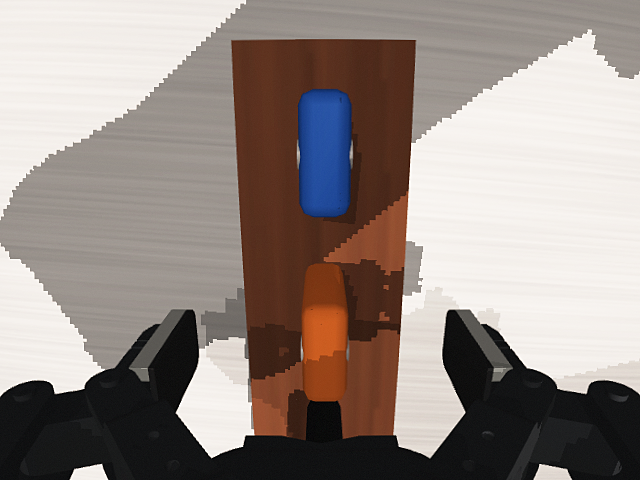

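```bash
python3 -m jog '[[0,1,-3,0,0,0,-1],[0,0,0,0,0,0,0.2],[0,0,0,0,0,0,0.5],[0,0,0,0,0,0,1],[0,0,0,0,0,0,1]]' 40
python3 -m jog '[[0,0,0,0,0,0,1],[0,0,0,0,0,0,1],[0,0,0,0,0,0,1]]'
python3 - <<'E'
from h import *
grab('wrist','w3')
for i in range(4):
  print(env.read_state()['eef_pos'],env.read_state()['tcp_rot'],env.read_state()['ft_force']);grab('side')
E
```

```text
time_s: 6.25
eef_pos: [0.5031, -0.3498, 0.0434]
tcp_rot: [-0.038, 0.999, -0.0, 0.0]
ft_force: [-1.9, -0.0, 5.4]
gripper_width: 0.0132
time_s: 6.62
eef_pos: [0.5031, -0.3499, 0.0435]
tcp_rot: [-0.038, 0.999, -0.0, 0.0]
ft_force: [-0.5, -0.3, 3.2]
gripper_width: 0.0134
[ 0.50313351 -0.34987601  0.04346312] [-3.75482374e-02  9.99294803e-01 -7.34133776e-05  1.48889506e-04] [-0.97031202 -0.43575753  2.70835975]
[ 0.50312772 -0.34989607  0.04344638] [-3.75914616e-02  9.99293179e-01 -9.80355788e-05  1.22958544e-04] [0.55101221 0.81274974 3.76546996]
[ 0.50314754 -0.3498745   0.04346508] [-3.76094604e-02  9.99292500e-01 -9.58231565e-05  1.34018826e-04] [-0.10866475 -1.14647947  3.17654978]
[ 0.50314303 -0.34989206  0.04344725] [-3.75412632e-02  9.99295062e-01 -9.38520459e-05  1.53314448e-04] [-0.65917477  0.03230466  3.94183803]
```

View pics/w3.png

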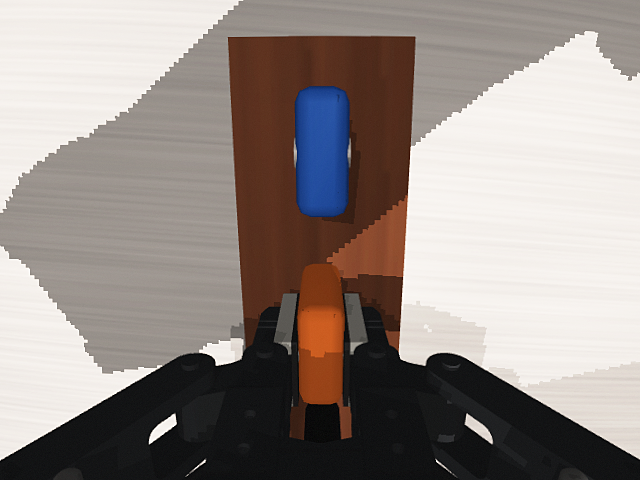

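```bash
python3 - <<'E'
from h import *
from scipy.spatial.transform import Rotation as Ro
f=grab('wrist')
s=env.read_state();R=Ro.from_quat(s['tcp_rot']).as_matrix();p=s['eef_pos']
def T(x,y,z): return p+R@np.array([x,y,z])
for dx in (-.017,0,.017):
  for y in (-.007,.007):
    print(dx,y,'top',proj(f,T(dx,y,-.0345)).round(1),'bot',proj(f,T(dx,y,.0075)).round(1))
print('blade tip',proj(f,T(0,0,.0335)))
print('toolx',R[:,0])
RR=cv2.Rodrigues(np.array(f['rvec']))[0];print('cam in tool',R.T@(-RR.T@np.array(f['tvec']).ravel()-p)); print('cam axes in tool',(RR@R).round(4))
cv2.imwrite('pics/w3c.png',cv2.resize(f['color'][240:450,260:380,::-1],None,fx=2.8*1.0,fy=2.8,interpolation=cv2.INTER_CUBIC))
E
```

```text
-0.017 -0.007 top [[300.4 409.9]] bot [[304.9 340.8]]
-0.017 0.007 top [[345.  409.9]] bot [[339.4 340.8]]
0 -0.007 top [[299.5 363.6]] bot [[304.4 302.8]]
0 0.007 top [[346.1 363.6]] bot [[340.  302.8]]
0.017 -0.007 top [[298.5 312.6]] bot [[303.9 262.2]]
0.017 0.007 top [[347.3 312.6]] bot [[340.6 262.2]]
blade tip [[321.92210603 277.72771354]]
toolx [-9.97178029e-01 -7.50728958e-02 -1.97803485e-04]
cam in tool [ 0.07269922 -0.00077699 -0.14442252]
cam axes in tool [[-0.000e+00  1.000e+00 -2.000e-04]
 [-9.572e-01 -0.000e+00 -2.894e-01]
 [-2.894e-01  1.000e-04  9.572e-01]]
```

View pics/w3c.png

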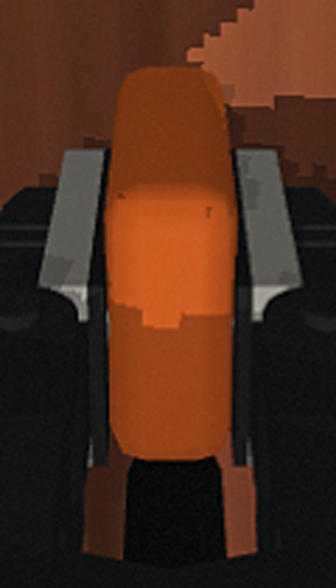

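```bash
python3 -m jog '[[0,0,8,0,0,0,1],[0,0,20,0,0,0,1],[0,0,40,0,0,0,1],[0,0,55,0,0,0,1],[0,0,60,0,0,0,1]]'
python3 -m jog '[[5,25,50,0,0,-0.02,1],[10,50,23,0,0,-0.02,1],[10,55,0,0,0,0,1],[10,55,0,0,0,0,1],[10,55,0,0,0,0,1]]'
python3 -m jog '[[10,55,0,0,0,0,1],[10,55,0,0,0,0,1],[10,55,0,0,0,0,1],[10,50,0,0,0,0,1],[12,25,-10,0,0,0,1]]'
python3 -m jog '[[0,0,-10,0,0,0,1],[0,0,-10,0,0,0,1],[0,0,0,0,0,0,1]]'
python3 - <<'E'
from h import *
grab('wrist','w4');grab('side','s4');s=env.read_state();print(s['eef_pos'],s['tcp_rot'],s['gripper_width'],s['qpos'],s['time_s'])
E
```

```text
time_s: 7.55
eef_pos: [0.5024, -0.3496, 0.2289]
tcp_rot: [-0.037, 0.999, 0.0, -0.0]
ft_force: [1.8, -0.0, -0.4]
gripper_width: 0.0132
time_s: 8.18
eef_pos: [0.5478, -0.1083, 0.3007]
tcp_rot: [-0.017, 1.0, 0.0, 0.001]
ft_force: [1.0, -0.3, -1.1]
gripper_width: 0.0136
time_s: 8.8
eef_pos: [0.6, 0.1339, 0.2909]
tcp_rot: [-0.019, 1.0, 0.001, 0.001]
ft_force: [-0.5, 0.5, -0.8]
gripper_width: 0.0133
time_s: 9.18
eef_pos: [0.5994, 0.1285, 0.269]
tcp_rot: [-0.016, 1.0, -0.0, -0.001]
ft_force: [0.1, -0.5, -1.0]
gripper_width: 0.0134
[0.60004651 0.12903654 0.26987628] [-1.67113134e-02  9.99860327e-01  6.74453077e-05  2.31039764e-04] 0.013932000640397795 [-0.74163522  0.40341778  0.62722763  1.60692909 -0.24871055  1.21183896
  1.53947267] 9.275
```

View pics/w4.png

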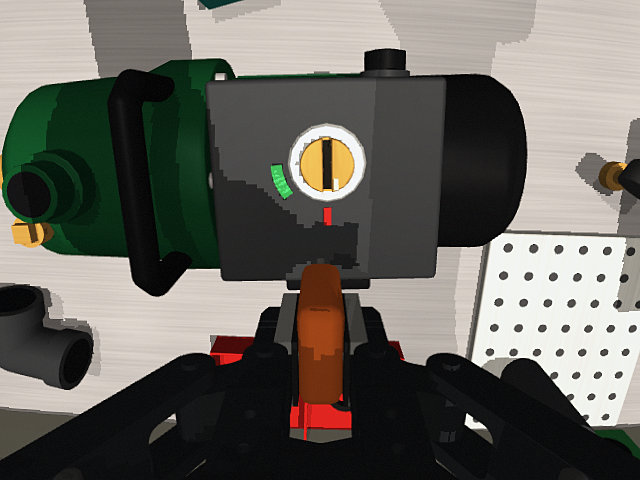

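View pics/s4.png

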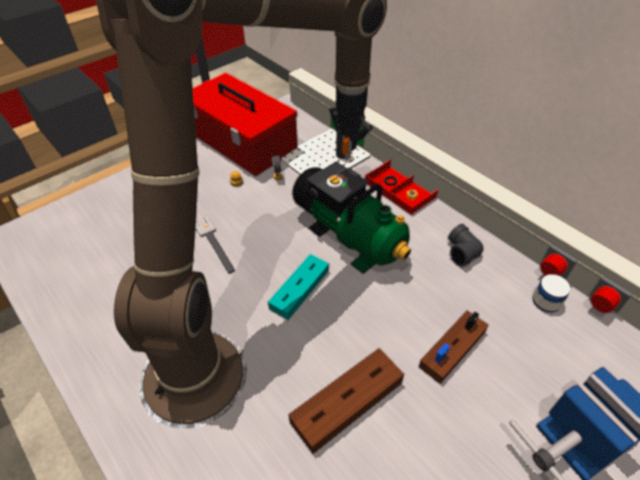

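```bash
python3 - <<'E'
from h import *
from scipy.spatial.transform import Rotation as Ro
f=grab('wrist')
c=f['color']
cv2.imwrite('pics/w4c.png',cv2.resize(c[115:235,265:385,::-1],None,fx=5,fy=5,interpolation=cv2.INTER_CUBIC))
m=(cv2.cvtColor(c,cv2.COLOR_RGB2HSV)); o=((m[:,:,0]>12)&(m[:,:,0]<28)&(m[:,:,1]>100)&(m[:,:,2]>120)).astype(np.uint8); o[:115]=0;o[235:]=0;o[:,:265]=0;o[:,385:]=0
pts=np.argwhere(o)[:,::-1]; 
hull=cv2.convexHull(pts.astype(np.float32)); e=cv2.fitEllipse(hull);print('head',e)
ys=[];L=[]
for v in range(146,176,2):
    row=c[v,315:340].astype(int).sum(1); w=np.clip(250-row,0,None); 
    u=315+(w*np.arange(25)).sum()/w.sum(); L.append((u,v)); 
L=np.array(L);print(L.round(1).tolist())
P=ray(f,L,0.195); a=np.polyfit(P[:,0],P[:,1],1);print('slot line ang deg',np.degrees(np.arctan(a[0])),'y at x=.55',np.polyval(a,.55))
print('head c',ray(f,[e[0]],0.195))
s=env.read_state();R=Ro.from_quat(s['tcp_rot']).as_matrix();p=s['eef_pos'];print(p,'toolx ang',np.degrees(np.arctan2(-R[1,0],-R[0,0])))
k=p+R@np.array([.002,0,.0335]);print('key tip est',k)
E
```

```text
head ((325.60791015625, 162.9769744873047), (53.48439025878906, 54.4100341796875), 156.94464111328125)
[[325.8, 146.0], [325.8, 148.0], [325.4, 150.0], [325.4, 152.0], [325.5, 154.0], [325.4, 156.0], [325.4, 158.0], [325.2, 160.0], [325.7, 162.0], [325.8, 164.0], [325.6, 166.0], [325.7, 168.0], [325.7, 170.0], [325.7, 172.0], [325.7, 174.0]]
slot line ang deg 2.5101652583319067 y at x=.55 0.12932948001040587
head c [[0.55351179 0.12948736 0.195     ]]
[0.60020116 0.12927011 0.27000857] toolx ang 1.9303590980742609
key tip est [0.59822897 0.12921405 0.23650697]
```

View pics/w4c.png

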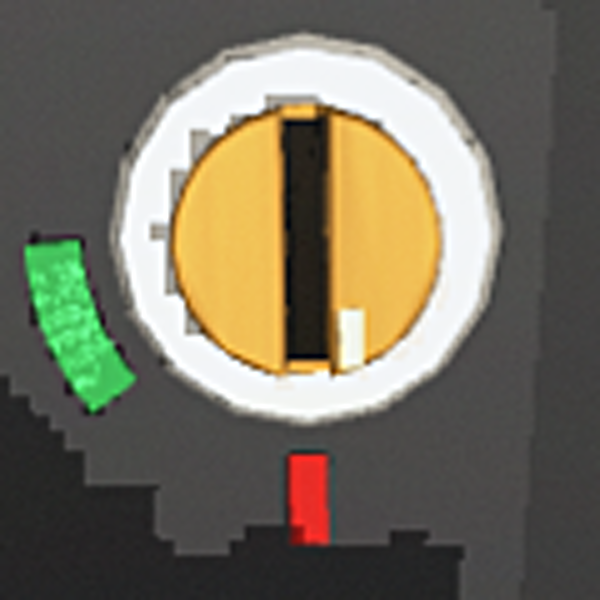

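```bash
python3 -m jog '[[-20,0.7,0,0,0,0.01,1],[-20,0,0,0,0,0,1],[-5,0,-20,0,0,0,1],[0,0,-14,0,0,0,1],[0,0,0,0,0,0,1]]'
python3 -m jog '[[0,0,0,0,0,0,1]]'
python3 - <<'E'
from h import *
f=grab('wrist','w5');g=grab('side','s5');t=grab('top','t5');s=env.read_state();print(s['eef_pos'],s['tcp_rot'],s['ft_force'],s['time_s'])
cv2.imwrite('pics/w5c.png',cv2.resize(f['color'][180:420,220:420,::-1],None,fx=2.5,fy=2.5,interpolation=cv2.INTER_CUBIC))
cv2.imwrite('pics/s5c.png',cv2.resize(g['color'][110:220,280:400,::-1],None,fx=5,fy=5,interpolation=cv2.INTER_CUBIC))
E
```

```text
time_s: 9.95
eef_pos: [0.5548, 0.1307, 0.2346]
tcp_rot: [-0.022, 1.0, -0.0, -0.001]
ft_force: [-0.3, -0.3, -1.0]
gripper_width: 0.0134
time_s: 10.07
eef_pos: [0.5557, 0.1307, 0.2357]
tcp_rot: [-0.022, 1.0, -0.0, 0.0]
ft_force: [0.7, -0.2, -0.7]
gripper_width: 0.0134
[0.555525   0.13085938 0.2357852 ] [-2.24821280e-02  9.99747163e-01  5.22883904e-05  4.01917063e-04] [ 0.26434874  0.8647514  -0.61296554] 10.225
```

View pics/w5c.png

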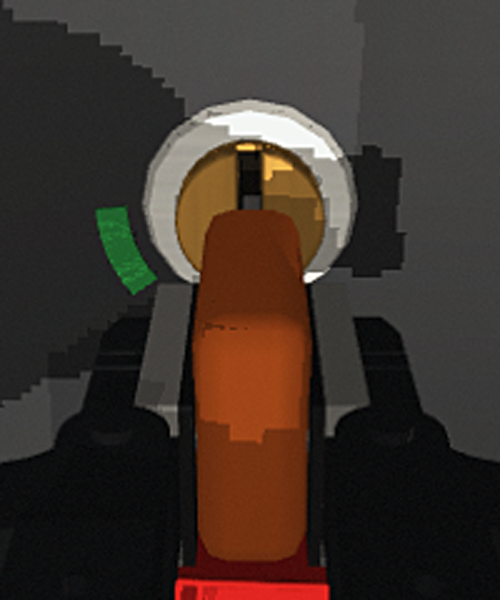

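View pics/s5c.png

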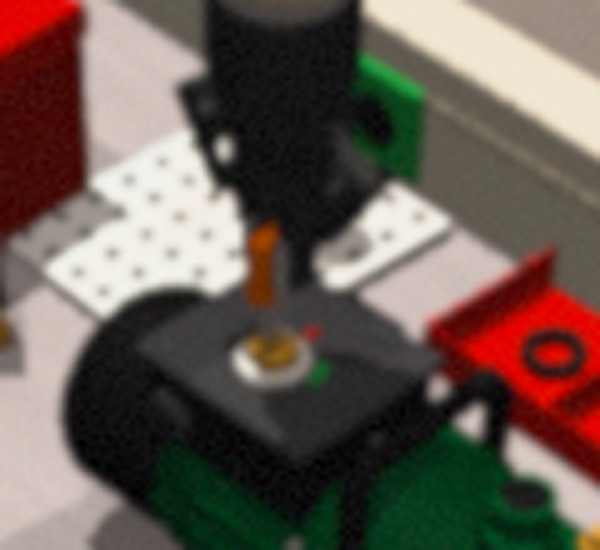

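```bash
python3 -m jog '[[0,0,-4,0,0,0,1],[0,0,-2,0,0,0,1],[0,0,0,0,0,0,1]]'
python3 -m jog '[[0,0,-1.5,0,0,0,1],[0,0,0,0,0,0,1]]'
python3 -m jog '[[0,0,-1.5,0,0,0,1],[0,0,0,0,0,0,1]]'
```

```text
time_s: 10.6
eef_pos: [0.5549, 0.1309, 0.229]
tcp_rot: [-0.023, 1.0, -0.0, -0.0]
ft_force: [-0.7, -0.6, -0.3]
gripper_width: 0.0139
time_s: 10.85
eef_pos: [0.555, 0.131, 0.2277]
tcp_rot: [-0.023, 1.0, 0.0, -0.0]
ft_force: [0.4, -0.2, -0.6]
gripper_width: 0.0136
time_s: 11.1
eef_pos: [0.5549, 0.1309, 0.2262]
tcp_rot: [-0.023, 1.0, -0.0, -0.0]
ft_force: [-0.4, 0.6, -0.1]
gripper_width: 0.0134
```

```bash
python3 -m jog '[[0,0,-1.5,0,0,0,1],[0,0,0,0,0,0,1]]'
python3 -m jog '[[0,0,-1,0,0,0,1],[0,0,0,0,0,0,1]]'
python3 - <<'E'
from h import *
f=grab('wrist','w6');s=env.read_state();print(s['eef_pos'],s['tcp_rot'],s['ft_force'],s['wrist_torque'])
cv2.imwrite('pics/w6c.png',cv2.resize(f['color'][180:420,220:420,::-1],None,fx=2.5,fy=2.5,interpolation=cv2.INTER_CUBIC))
E
```

```text
time_s: 11.35
eef_pos: [0.555, 0.1309, 0.2247]
tcp_rot: [-0.023, 1.0, -0.0, -0.0]
ft_force: [-0.7, -0.4, -0.8]
gripper_width: 0.0137
time_s: 11.6
eef_pos: [0.555, 0.1309, 0.2237]
tcp_rot: [-0.023, 1.0, -0.0, -0.0]
ft_force: [-0.5, 0.3, -1.4]
gripper_width: 0.0134
[0.55502203 0.13094043 0.22376673] [-2.26023902e-02  9.99744533e-01 -2.51888229e-06 -1.49463264e-05] [ 0.02475285 -0.52448907 -0.8165803 ] [ 0.03362922  0.01458486 -0.01218542]
```

View pics/w6c.png

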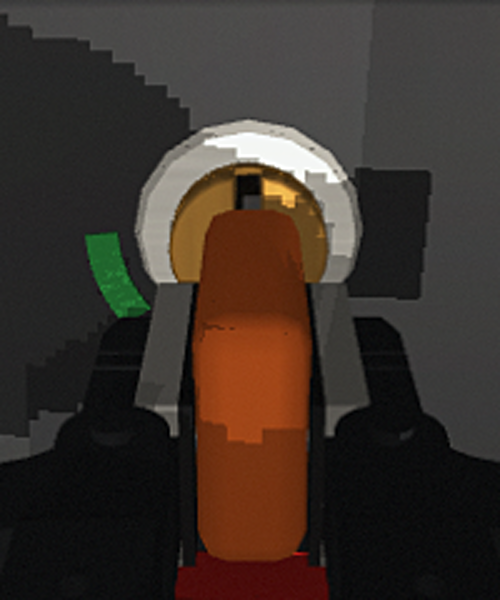

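```bash
python3 -m jog '[[0,0,-1,0,0,0,1],[0,0,0,0,0,0,1]]'
python3 -m jog '[[0,0,-1,0,0,0,1],[0,0,0,0,0,0,1]]'
```

```text
time_s: 11.9
eef_pos: [0.5552, 0.1309, 0.2231]
tcp_rot: [-0.023, 1.0, 0.0, 0.0]
ft_force: [-1.5, -0.5, 2.8]
gripper_width: 0.0135
time_s: 12.15
eef_pos: [0.5552, 0.131, 0.2221]
tcp_rot: [-0.023, 1.0, 0.0, 0.0]
ft_force: [-1.0, -1.3, 4.7]
gripper_width: 0.0134
```

```bash
python3 -m jog '[[0,0,-1,0,0,0,1],[0,0,-1,0,0,0,1],[0,0,0,0,0,0,1]]'
python3 -m jog '[[0,0,-0.8,0,0,0,1],[0,0,0,0,0,0,1]]'
python3 -c "
from h import *
s=env.read_state();print(s['eef_pos'],s['ft_force'],s['wrist_torque'])"
```

```text
time_s: 12.52
eef_pos: [0.5553, 0.131, 0.2204]
tcp_rot: [-0.023, 1.0, 0.0, 0.0]
ft_force: [-2.6, -0.4, 8.4]
gripper_width: 0.0134
time_s: 12.78
eef_pos: [0.5553, 0.131, 0.2198]
tcp_rot: [-0.023, 1.0, 0.0, 0.0]
ft_force: [-1.9, -1.0, 9.2]
gripper_width: 0.0132
[0.55528479 0.13097296 0.21979743] [-1.86311227 -1.00248828  9.21008442] [-0.15836138  0.70798172  0.02617491]
```

```bash
python3 -m jog '[[0,0,-1.1,0,0,0,1],[0,0,0,0,0,0,1]]'
python3 -c "
from h import *
s=env.read_state();print(s['eef_pos'],s['ft_force'],s['wrist_torque'])"
python3 -m jog '[[0,-0.1,0,0,0,-0.1,1],[0,0,0,0,0,0,1]]'
python3 -c "
from h import *
s=env.read_state();print(s['eef_pos'],s['tcp_rot'],s['ft_force'],s['wrist_torque'])"
```

```text
time_s: 13.02
eef_pos: [0.5553, 0.131, 0.2189]
tcp_rot: [-0.023, 1.0, 0.0, 0.0]
ft_force: [-3.3, -0.6, 11.3]
gripper_width: 0.0134
[0.5553259  0.13096225 0.21888698] [-3.26935642 -0.61640447 11.34064484] [-0.15746027  0.89060063  0.00932371]
time_s: 13.28
eef_pos: [0.5554, 0.1307, 0.2189]
tcp_rot: [0.028, 1.0, 0.0, 0.0]
ft_force: [-3.3, -0.5, 10.1]
gripper_width: 0.0135
[0.55539193 0.13070617 0.21893814] [2.80998163e-02 9.99604974e-01 2.59411749e-04 4.78912971e-04] [-3.27050806 -0.52053878 10.07484277] [-0.20484664  0.79541216  0.0339626 ]
```

```bash
python3 -m jog '[[0,-0.15,0,0,0,-0.12,1],[0,0,0,0,0,0,1]]'
python3 -c "
from h import *
s=env.read_state();print(s['eef_pos'],s['tcp_rot'],s['ft_force'],s['wrist_torque'])"
python3 -m jog '[[-0.1,-0.15,0,0,0,-0.15,1],[0,0,0,0,0,0,1]]'
python3 -c "
from h import *
s=env.read_state();print(s['eef_pos'],s['tcp_rot'],s['ft_force'],s['wrist_torque'])
f=grab('wrist','w7')
cv2.imwrite('pics/w7c.png',cv2.resize(f['color'][180:420,220:420,::-1],None,fx=2.5,fy=2.5,interpolation=cv2.INTER_CUBIC))"
```

```text
time_s: 13.52
eef_pos: [0.5554, 0.1304, 0.2189]
tcp_rot: [0.088, 0.996, 0.0, 0.0]
ft_force: [-2.2, -2.0, 11.4]
gripper_width: 0.0135
[0.55542618 0.13043926 0.21890973] [8.81832415e-02 9.96104129e-01 2.20775927e-04 4.81282157e-04] [-2.15757485 -1.99078503 11.35129568] [-0.38247259  0.74620536  0.08525746]
time_s: 13.78
eef_pos: [0.5554, 0.1301, 0.2189]
tcp_rot: [0.163, 0.987, 0.0, 0.001]
ft_force: [-3.2, -1.8, 10.3]
gripper_width: 0.0137
[0.55541336 0.13005581 0.21893614] [1.62859402e-01 9.86649112e-01 1.15156283e-04 5.76508144e-04] [-3.24464858 -1.80970009 10.3456248 ] [-0.53693068  0.72689623  0.08454822]
```

View pics/w7c.png

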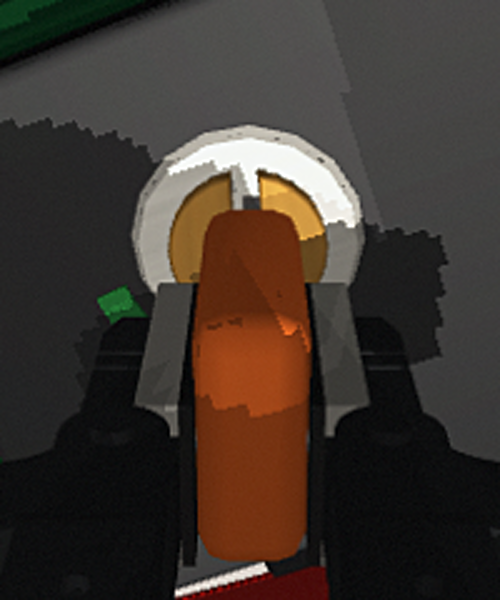

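```bash
cat > r.py <<'E'
from h import *
s=env.read_state();q=s['tcp_rot'];print('yaw turned',round(0.0449+2*np.arctan2(q[0],q[1]),3),s['ft_force'].round(1),s['wrist_torque'].round(3),s['time_s'])
E
python3 -m jog '[[-0.1,-0.15,0,0,0,-0.15,1],[0,0,0,0,0,0,1]]'; python3 r.py
python3 -m jog '[[-0.1,-0.1,0,0,0,-0.15,1],[0,0,0,0,0,0,1]]'; python3 r.py
python3 -m jog '[[-0.1,-0.1,0,0,0,-0.12,1],[0,0,0,0,0,0,1]]'; python3 r.py
```

```text
time_s: 14.08
eef_pos: [0.5553, 0.1297, 0.2189]
tcp_rot: [0.236, 0.972, 0.0, 0.001]
ft_force: [-2.3, -2.7, 11.1]
gripper_width: 0.0138
yaw turned 0.522 [-2.3 -2.7 11.1] [-0.585  0.659  0.059] 14.075
time_s: 14.32
eef_pos: [0.5552, 0.1294, 0.2189]
tcp_rot: [0.309, 0.951, -0.0, 0.001]
ft_force: [-2.9, -3.3, 10.6]
gripper_width: 0.0136
yaw turned 0.672 [-2.9 -3.3 10.6] [-0.705  0.76   0.042] 14.325
time_s: 14.58
eef_pos: [0.5551, 0.1292, 0.2188]
tcp_rot: [0.365, 0.931, -0.0, 0.001]
ft_force: [-3.4, -3.7, 12.4]
gripper_width: 0.0137
yaw turned 0.792 [-3.4 -3.7 12.4] [-0.752  0.717 -0.001] 14.575
```

```bash

python3 -m jog '[[-0.4,-0.5,0.1,0,0,-0.06,1],[0,0,0,0,0,0,1]]'; python3 r.py
python3 -m jog '[[-0.1,-0.1,0,0,0,-0.06,1],[0,0,0,0,0,0,1]]'; python3 r.py
```

```text
time_s: 14.82
eef_pos: [0.5549, 0.129, 0.2191]
tcp_rot: [0.392, 0.92, 0.0, 0.001]
ft_force: [-2.0, -1.7, 11.1]
gripper_width: 0.0133
yaw turned 0.851 [-2.  -1.7 11.1] [-0.611  0.541  0.056] 14.825
time_s: 15.08
eef_pos: [0.5548, 0.1288, 0.219]
tcp_rot: [0.42, 0.908, 0.0, 0.001]
ft_force: [-2.0, -2.7, 10.9]
gripper_width: 0.0135
yaw turned 0.911 [-2.  -2.7 10.9] [-0.563  0.556 -0.004] 15.075
```

```bash

python3 -m jog '[[-0.2,-0.2,0,0,0,-0.05,1],[0,0,0,0,0,0,1]]'; python3 r.py
python3 -m jog '[[-0.1,-0.1,0,0,0,-0.05,1],[0,0,0,0,0,0,1]]'; python3 r.py
python3 -m jog '[[-0.1,-0.1,0,0,0,-0.05,1],[0,0,0,0,0,0,1]]'; python3 r.py
python3 -c "
from h import *
f=grab('wrist','w8')
cv2.imwrite('pics/w8c.png',cv2.resize(f['color'][180:420,220:420,::-1],None,fx=2.5,fy=2.5,interpolation=cv2.INTER_CUBIC))"
```

```text
time_s: 15.32
eef_pos: [0.5547, 0.1287, 0.2191]
tcp_rot: [0.442, 0.897, 0.0, 0.001]
ft_force: [-1.6, -3.1, 9.9]
gripper_width: 0.0135
yaw turned 0.961 [-1.6 -3.1  9.9] [-0.57   0.493  0.049] 15.325
time_s: 15.58
eef_pos: [0.5547, 0.1286, 0.2191]
tcp_rot: [0.464, 0.886, 0.0, 0.001]
ft_force: [-1.2, -1.7, 10.9]
gripper_width: 0.0136
yaw turned 1.011 [-1.2 -1.7 10.9] [-0.456  0.457  0.026] 15.575
time_s: 15.82
eef_pos: [0.5545, 0.1285, 0.2191]
tcp_rot: [0.486, 0.874, 0.0, 0.001]
ft_force: [-1.4, -2.4, 11.0]
gripper_width: 0.0135
yaw turned 1.061 [-1.4 -2.4 11. ] [-0.471  0.473  0.087] 15.825
```

View pics/w8c.png

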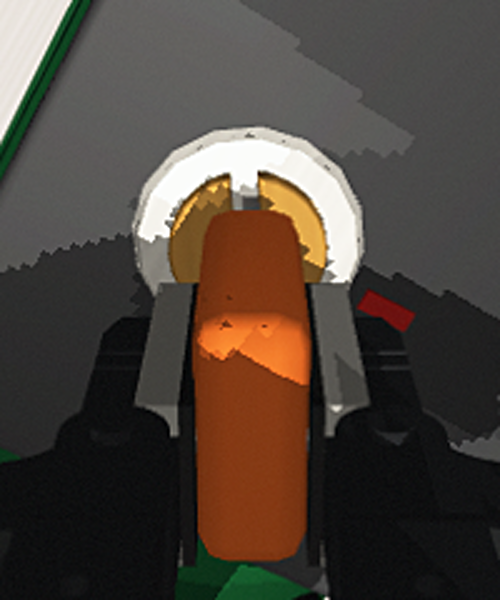

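```bash
cat > r.py <<'E'
from h import *
T=[];F=[]
for i in range(4):
    s=env.read_state();T.append(s['wrist_torque']);F.append(s['ft_force']); 
    if i<3: cams.grab_frame('wrist')
q=s['tcp_rot'];print('yaw turned',round(0.0449+2*np.arctan2(q[0],q[1]),3),np.mean(F,0).round(1),np.mean(T,0).round(3),s['time_s'])
E
for i in 1; do python3 -m jog '[[-0.1,-0.1,0,0,0,-0.05,1]]'; python3 r.py; done
python3 -m jog '[[-0.1,-0.1,0,0,0,-0.05,1]]'; python3 r.py
python3 -m jog '[[-0.1,-0.1,0,0,0,-0.05,1]]'; python3 r.py
```

```text
time_s: 16.0
eef_pos: [0.5544, 0.1284, 0.2191]
tcp_rot: [0.508, 0.861, 0.0, 0.001]
ft_force: [-1.7, -1.6, 10.9]
gripper_width: 0.0133
yaw turned 1.11 [-1.7 -1.5 10.9] [-0.417  0.471  0.069] 16.15
time_s: 16.27
eef_pos: [0.5544, 0.1284, 0.2191]
tcp_rot: [0.53, 0.848, 0.001, 0.001]
ft_force: [-0.8, -1.8, 11.3]
gripper_width: 0.0137
yaw turned 1.16 [-1.1 -1.8 11.1] [-0.423  0.474  0.054] 16.425
time_s: 16.55
eef_pos: [0.5542, 0.1283, 0.2191]
tcp_rot: [0.551, 0.835, 0.001, 0.001]
ft_force: [-2.3, -1.7, 11.3]
gripper_width: 0.0137
yaw turned 1.21 [-1.8 -1.6 10.8] [-0.389  0.467  0.05 ] 16.7
```

```bash

python3 -m jog '[[-0.1,-0.1,0,0,0,-0.05,1]]'; python3 r.py
python3 -m jog '[[-0.1,-0.1,0,0,0,-0.04,1]]'; python3 r.py
python3 -m jog '[[-0.1,0,0,0,0,-0.04,1]]'; python3 r.py
```

```text
time_s: 16.82
eef_pos: [0.554, 0.1282, 0.2191]
tcp_rot: [0.571, 0.821, 0.001, 0.001]
ft_force: [-2.6, -1.6, 11.5]
gripper_width: 0.0135
yaw turned 1.26 [-2.6 -1.6 11.4] [-0.388  0.669  0.077] 16.975
time_s: 17.1
eef_pos: [0.5537, 0.1281, 0.219]
tcp_rot: [0.587, 0.809, 0.0, 0.0]
ft_force: [-3.2, -1.1, 11.9]
gripper_width: 0.0136
yaw turned 1.3 [-3.2 -1.7 11.6] [-0.345  0.798  0.067] 17.25
time_s: 17.38
eef_pos: [0.5536, 0.1282, 0.2191]
tcp_rot: [0.603, 0.797, 0.0, 0.0]
ft_force: [-2.4, -1.9, 11.1]
gripper_width: 0.0136
yaw turned 1.34 [-2.8 -1.7 11.4] [-0.385  0.817  0.123] 17.525
```

```bash

python3 -m jog '[[-0.2,0,0,0,0,-0.02,1]]'; python3 r.py; python3 -c "
from h import *
f=grab('wrist','w9')
cv2.imwrite('pics/w9c.png',cv2.resize(f['color'][180:420,220:420,::-1],None,fx=2.5,fy=2.5,interpolation=cv2.INTER_CUBIC))"
```

```text
time_s: 17.65
eef_pos: [0.5535, 0.1281, 0.219]
tcp_rot: [0.611, 0.791, 0.0, 0.0]
ft_force: [-2.4, -1.5, 11.8]
gripper_width: 0.0135
yaw turned 1.36 [-2.3 -1.7 11.5] [-0.416  0.672  0.146] 17.8
```

View pics/w9c.png

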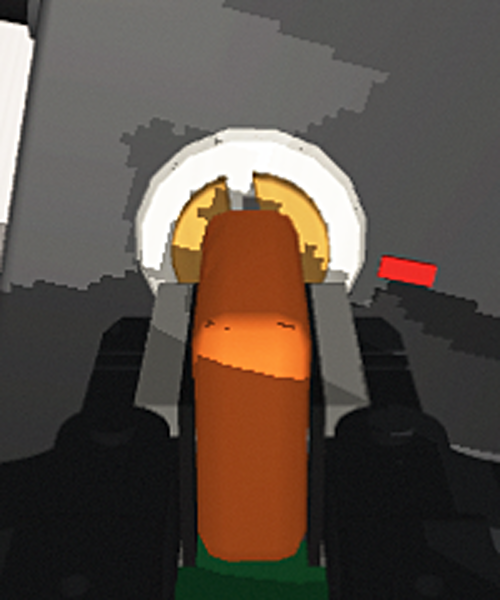

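```bash

python3 -m jog '[[0,0,0.5,0,0,0.01,1],[0,0,1,0,0,0,1],[0,0,1,0,0,0,1]]'; python3 r.py
python3 -m jog '[[0,0,1,0,0,0,1],[0,0,1,0,0,0.0,1]]'; python3 r.py
python3 -c "
from h import *
f=grab('wrist','w10')
cv2.imwrite('pics/w10c.png',cv2.resize(f['color'][180:420,220:420,::-1],None,fx=2.5,fy=2.5,interpolation=cv2.INTER_CUBIC))"
```

```text
time_s: 18.23
eef_pos: [0.5534, 0.1282, 0.2208]
tcp_rot: [0.607, 0.795, 0.0, 0.001]
ft_force: [0.6, -2.2, 2.9]
gripper_width: 0.0138
yaw turned 1.35 [ 0.1 -2.1  4.6] [-0.531 -0.005  0.088] 18.375
time_s: 18.62
eef_pos: [0.5532, 0.1283, 0.2224]
tcp_rot: [0.607, 0.795, -0.0, 0.001]
ft_force: [1.9, -2.8, 0.2]
gripper_width: 0.0135
yaw turned 1.35 [ 1.9 -3.3  0.8] [-0.776 -0.537  0.09 ] 18.775
```

View pics/w10c.png

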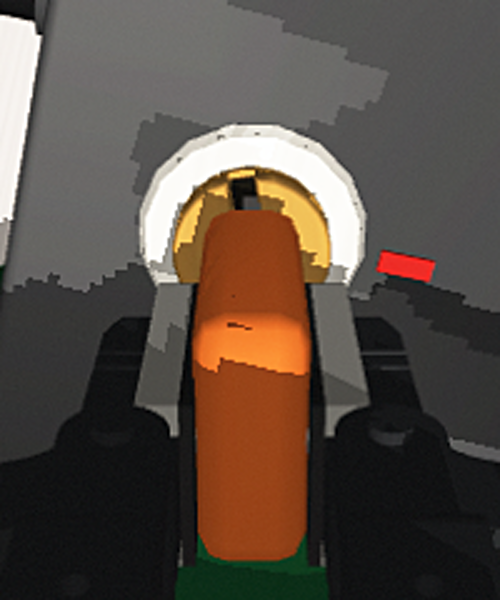

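```bash

python3 -m jog '[[0.2,-0.3,1,0,0,0.05,1],[0,0,1,0,0,0,1]]'; python3 r.py
python3 -m jog '[[0,0,2,0,0,0,1],[0,0,3,0,0,0.0,1]]'; python3 r.py
```

```text
time_s: 19.08
eef_pos: [0.5528, 0.1292, 0.2241]
tcp_rot: [0.587, 0.81, 0.0, -0.001]
ft_force: [1.4, 0.6, -1.1]
gripper_width: 0.0134
yaw turned 1.3 [ 1.6  0.6 -1.4] [ 0.099 -0.38   0.019] 19.225
time_s: 19.48
eef_pos: [0.5526, 0.1284, 0.2295]
tcp_rot: [0.587, 0.81, -0.0, -0.0]
ft_force: [-0.3, 0.5, -0.7]
gripper_width: 0.0135
yaw turned 1.3 [ 0.2 -0.2 -0.5] [ 0.004  0.013 -0.015] 19.625
```

```bash

python3 -m jog '[[0,0,20,0,0,0,1],[0,0,25,0,0,0,1],[10,-30,0,0,0,0.1,1],[0,-15,0,0,0,0.1,1],[0,0,0,0,0,0,1]]'
python3 -c "
from h import *
f=grab('wrist','w11');t=grab('top','t11')
cv2.imwrite('pics/t11c.png',cv2.resize(t['color'][130:195,240:310,::-1],None,fx=8,fy=8,interpolation=cv2.INTER_CUBIC))"
```

```text
time_s: 20.25
eef_pos: [0.563, 0.0819, 0.2747]
tcp_rot: [0.505, 0.863, 0.0, -0.0]
ft_force: [0.3, -0.5, -0.5]
gripper_width: 0.0136
```

View pics/w11.png

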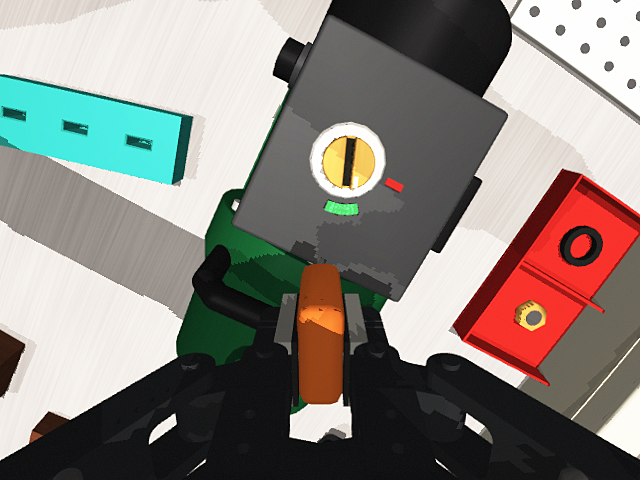

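```bash
python3 - <<'E'
from h import *
f=grab('wrist');c=f['color']
cv2.imwrite('pics/w11c.png',cv2.resize(c[100:220,290:410,::-1],None,fx=5,fy=5,interpolation=cv2.INTER_CUBIC))
L=[]
for v in range(144,182,2):
    row=c[v,335:360].astype(int).sum(1); w=np.clip(200-row,0,None)
    if w.sum()>0: L.append((335+(w*np.arange(25)).sum()/w.sum(),v))
P=ray(f,L,.195)
d=P[-1]-P[0]; vx,vy,x0,y0=cv2.fitLine(P[:,:2].astype(np.float32)*1000,cv2.DIST_HUBER,0,.01,.01).ravel();print('slot ang',np.degrees(np.arctan2(vy,vx)))
hs=cv2.cvtColor(c,cv2.COLOR_RGB2HSV);o=((hs[:,:,0]>12)&(hs[:,:,0]<32)&(hs[:,:,1]>90)&(hs[:,:,2]>120)).astype(np.uint8)
m=np.zeros_like(o);m[100:220,290:410]=1;o*=m
h=cv2.convexHull(np.argwhere(o)[:,::-1].astype(np.float32));e=cv2.fitEllipse(h);print(e)
for z in (.195,.1905):
    q=ray(f,h.reshape(-1,2),z)[:,:2].astype(np.float32);print(z,cv2.minEnclosingCircle(q))
E
```

```text
slot ang -66.36421
((346.25042724609375, 165.7154541015625), (52.63334274291992, 53.28269577026367), 1.2091885805130005)
0.195 ((0.553576648235321, 0.12958212196826935), 0.014186084270477295)
0.1905 ((0.5540975332260132, 0.12923002243041992), 0.014469258487224579)
```

View pics/w11c.png

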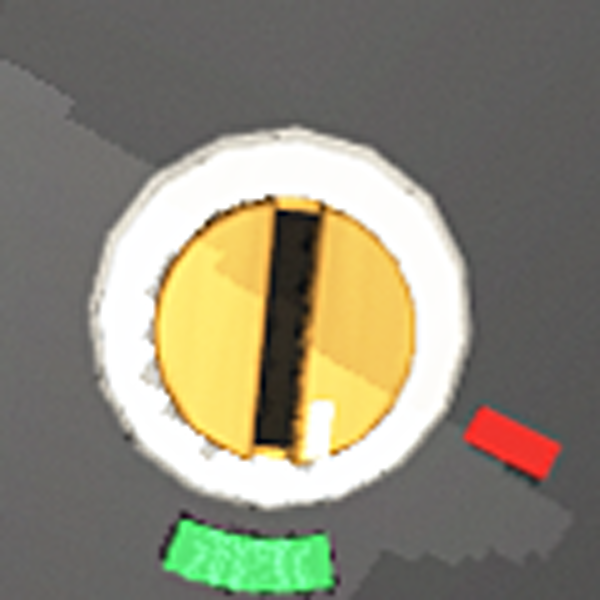

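```bash

python3 -m jog '[[0,-50,25,0,0,0.14,1],[-10,-54,0,0,0,0.14,1],[-10,-54,0,0,0,0.14,1],[-10,-54,0,0,0,0.14,1],[-10,-54,0,0,0,0.14,1]]'
python3 -m jog '[[-10,-54,0,0,0,0.14,1],[-10,-54,0,0,0,0.14,1],[0,-54,-40,0,0,0.14,1],[0,0,-50,0,0,0.014,1],[0,0,0,0,0,0,1]]'
python3 -m jog '[[0,0,0,0,0,0,1]]'
python3 r.py
python3 -c "
from h import *
f=grab('wrist','w12');s=env.read_state();print(s['eef_pos'],s['tcp_rot'])"
```

```text
time_s: 21.02
eef_pos: [0.5232, -0.1829, 0.2994]
tcp_rot: [0.174, 0.985, 0.0, 0.0]
ft_force: [1.0, -0.8, -0.7]
gripper_width: 0.0135
time_s: 21.65
eef_pos: [0.5018, -0.3388, 0.2088]
tcp_rot: [-0.039, 0.999, 0.002, -0.003]
ft_force: [0.5, 0.1, -0.1]
gripper_width: 0.0135
time_s: 21.78
eef_pos: [0.5044, -0.3402, 0.2137]
tcp_rot: [-0.04, 0.999, -0.0, 0.0]
ft_force: [1.2, -1.4, -0.7]
gripper_width: 0.0137
yaw turned -0.036 [ 0.8  0.1 -0.3] [ 0.002 -0.036 -0.018] 21.925
[ 0.5043303  -0.34054993  0.21417655] [-4.01666427e-02  9.99191945e-01 -5.27435143e-04  1.34901986e-03]
```

View pics/w12.png

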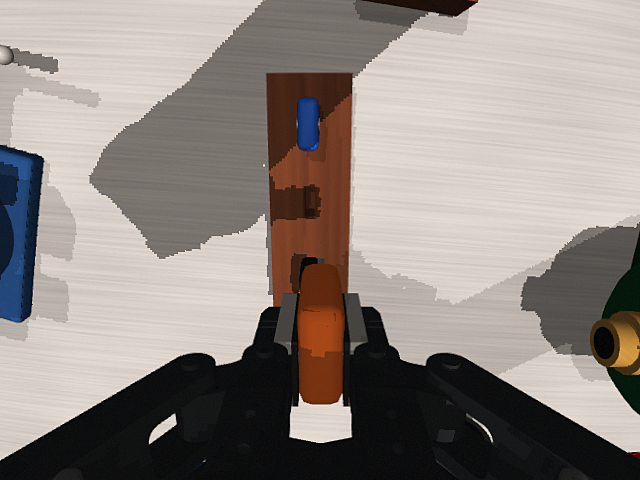

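```bash

python3 -m jog '[[-1.2,-9.4,-30,0,0,-0.005,1],[0,0,-50,0,0,0,1],[0,0,-40,0,0,0,1],[0,0,-10,0,0,0,1],[0,0,0,0,0,0,1]]'
python3 r.py
python3 -c "
from h import *
f=grab('wrist','w13');s=env.read_state();print(s['eef_pos'],s['tcp_rot'])
"
```

```text
time_s: 22.6
eef_pos: [0.5025, -0.3505, 0.0832]
tcp_rot: [-0.037, 0.999, -0.0, 0.0]
ft_force: [0.5, 0.3, -1.0]
gripper_width: 0.0134
yaw turned -0.029 [ 0.3 -0.3 -0.8] [ 0.017 -0.02  -0.009] 22.75
[ 0.50290078 -0.35085178  0.08414446] [-3.71477255e-02  9.99308747e-01 -6.58023777e-04  1.28160647e-03]
```

View pics/w13.png

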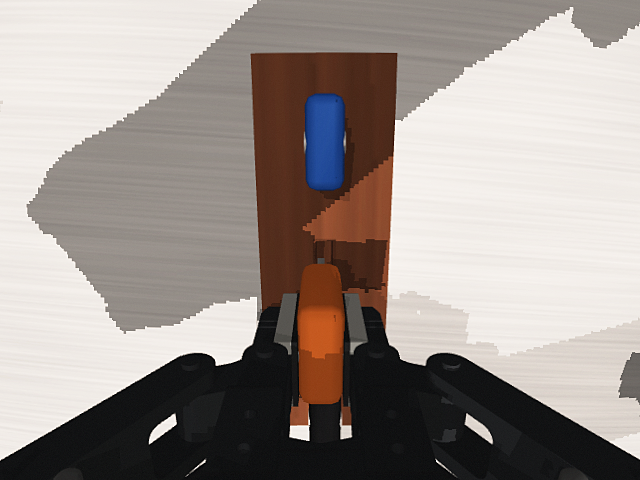

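```bash

python3 -m jog '[[0,0.8,-8,0,0,0,1],[0,0,-6,0,0,0,1],[0,0,-3,0,0,0,1],[0,0,0,0,0,0,1]]'
python3 r.py
python3 -m jog '[[0,0,-3,0,0,0,1],[0,0,-4,0,0,0,1],[0,0,0,0,0,0,1]]'; python3 r.py
```

```text
time_s: 23.3
eef_pos: [0.5017, -0.3494, 0.0649]
tcp_rot: [-0.037, 0.999, 0.0, -0.0]
ft_force: [-0.1, -1.2, -0.9]
gripper_width: 0.0136
yaw turned -0.029 [ 0.  -0.5 -0.8] [-0.004 -0.001 -0.003] 23.45
time_s: 23.82
eef_pos: [0.5017, -0.3492, 0.0578]
tcp_rot: [-0.037, 0.999, 0.0, -0.0]
ft_force: [0.1, 0.3, -1.3]
gripper_width: 0.0136
yaw turned -0.029 [-0.1 -0.2 -0.9] [-0.008 -0.038  0.021] 23.975
```

In the pocket (tip ~11 mm deep, no force). x is 1.4 mm off home and y 0.7 mm off, so I correct while descending.

```bash

python3 -m jog '[[0.8,-0.4,-4,0,0,0,1],[0,0,-5,0,0,0,1],[0,0,-3,0,0,0,1],[0,0,0,0,0,0,1]]'; python3 r.py
python3 -m jog '[[0,0,-1.5,0,0,0,1],[0,0,0,0,0,0,1]]'; python3 r.py
```

```text
time_s: 24.48
eef_pos: [0.5025, -0.3497, 0.0459]
tcp_rot: [-0.037, 0.999, 0.0, -0.0]
ft_force: [-0.1, 0.5, -0.5]
gripper_width: 0.0133
yaw turned -0.029 [-0.2  0.5 -0.7] [-0.016  0.009 -0.01 ] 24.625
time_s: 24.88
eef_pos: [0.5027, -0.3498, 0.0447]
tcp_rot: [-0.037, 0.999, 0.0, -0.0]
ft_force: [0.1, 0.2, -0.0]
gripper_width: 0.0132
yaw turned -0.029 [ 0.4 -0.1 -0.3] [-0.01   0.004  0.015] 25.025
```

```bash

python3 -m jog '[[0,0,-1.2,0,0,0,1],[0,0,0,0,0,0,1]]'; python3 r.py
python3 -m jog '[[0,0,-0.6,0,0,0,1],[0,0,0,0,0,0,1]]'; python3 r.py
```

```text
time_s: 25.28
eef_pos: [0.5027, -0.3498, 0.0435]
tcp_rot: [-0.037, 0.999, 0.0, -0.0]
ft_force: [-0.3, 0.2, 0.1]
gripper_width: 0.0136
yaw turned -0.029 [ 0.2  0.5 -0.6] [-0.007  0.011 -0.02 ] 25.425
time_s: 25.68
eef_pos: [0.5028, -0.3498, 0.0434]
tcp_rot: [-0.037, 0.999, 0.0, 0.0]
ft_force: [-1.3, 1.0, 5.2]
gripper_width: 0.0135
yaw turned -0.029 [-1.8  1.1  5.4] [ 0.313  0.376 -0.011] 25.825
```

```bash

python3 -m jog '[[0,0,0,0,0,0,0.5],[0,0,0,0,0,0,0],[0,0,0,0,0,0,-1],[0,0,0,0,0,0,-1],[0,0,0,0,0,0,-1]]'
python3 -m jog '[[0,0,20,0,0,0,-1],[0,0,40,0,0,0,-1],[0,0,55,0,0,0,-1],[-20,0,55,0,0,0,-1],[0,0,0,0,0,0,-1]]'
python3 -c "
from h import *
f=grab('wrist','w14');t=grab('top','t14');s=env.read_state();print(s['eef_pos'],s['ft_force'],s['time_s'])
cv2.imwrite('pics/t14c.png',np.hstack([cv2.resize(t['color'][a:a+60,b:b+60,::-1],None,fx=6,fy=6,interpolation=cv2.INTER_CUBIC) for a,b in ((135,245),(175,455))]))"
```

```text
time_s: 26.45
eef_pos: [0.5027, -0.3499, 0.043]
tcp_rot: [-0.037, 0.999, -0.0, -0.0]
ft_force: [-0.6, 0.5, 0.6]
gripper_width: 0.0855
time_s: 27.08
eef_pos: [0.4829, -0.3525, 0.2189]
tcp_rot: [-0.036, 0.999, -0.002, 0.004]
ft_force: [1.4, -0.1, 0.2]
gripper_width: 0.0852
[ 0.48296959 -0.34982851  0.21437698] [0.41303505 0.2546108  0.13434598] 27.175
```

View pics/w14.png

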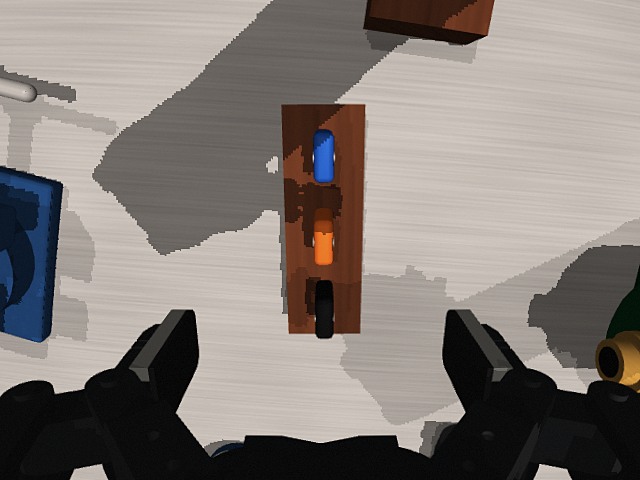

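View pics/t14c.png

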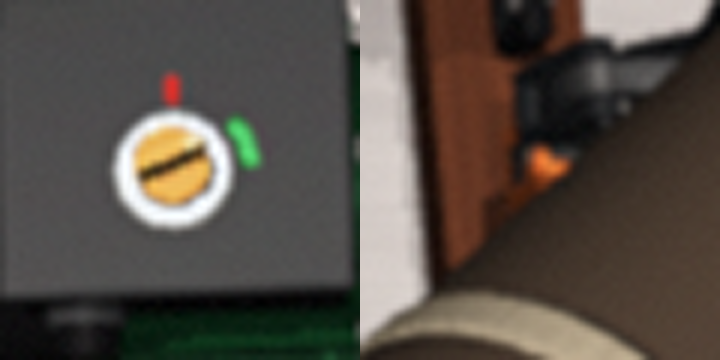

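```bash
python3 -c "
from h import *
print(env.finish_job())"
```

```text
the job is handed in; nothing more can be done
None
```

The fastener is locked and the orange key is back in the middle pocket it came from. I handed the job in at about 27 s of the 61 s allowed; no verdict is given.

- **Turning:** The blade went into the slot without binding and I pushed the head in with 11–12 N. I turned it clockwise until the torque rose from about 0.06 to 0.15 Nm and the slot visibly lagged behind the tool, then eased off and lifted out. That 0.15 Nm reading, with about 12 N of push, is right at the level you said chews the slot. The wrist does not read the force between key and pump itself.
- **Locked state:** After the key was out, the wrist picture showed the white pointer in the green arc and the slot about 69° (1.2 rad) round from open. The head's apparent size fits its sprung-up height. The final top picture also shows the slot turned to green.
- **Key back home:** It seated at the same tool height as when I picked it up (0.0434 against 0.0435 m), within about 0.4 mm sideways. I then let go. The last wrist picture shows it upright in line with the other two keys, and the gripper is clear.

**Disagreement:** The cameras differed by about 2 mm on the fastener's x position (0.5515 m from the top, 0.5535 m from the wrist). I placed the blade by the wrist camera's relative measure. Side forces of up to about 4 N built up during the turn, and I nudged the tool to relieve them.

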